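Out-of-date spice jar through the flap of the waste caddy

TASK

The spice jar that stands on the wooden chopping board is out of date: pick it up and push it upright, foot first, down through the sprung flap in the top of the waste caddy, keeping hold of it until a good half of it is through. Then let go, so that it drops to the bottom and the flap springs shut behind it. Leave the other spice jar, on the worktop, where it is, and mind the wall cabinet that hangs over the right-hand part of the worktop.

Things in the scene. Friction and masses are not known exactly. Their poses are not given: they have to be found in the camera images.
- old_jar_center (a point): centre (half-way up) of the spice jar to throw away: upright straight glass cylinder with dark cap, 41 diameter x 105 mm tall, about 0.13 kg, on the wooden chopping board (185 x 270 x 22 mm). z runs up its axis. Lemon and garlic up to 60 mm tall lie on the same board. Gripped about 30 mm above this centre, fingers stay above the caddy while more than half of the jar goes in
- caddy_mouth (a point): centre of the opening in the waste caddy's flat top, 180 mm above the worktop. Caddy: fixed steel box, grey top, 150 x 160 x 180 mm (x, y, z up). The opening, 70 mm along x by 100 along y, is in the middle of the top. A steel flap 3 mm below the top face closes it, hinged along the opening's +x edge, swinging down into the caddy. Inside it is empty, the floor 169 mm below the top
- caddy_flap (a joint): angle of the flap, rad: 0 shut (level), growing as it is pushed down to 1.42 (hanging almost upright inside). A weak spring (about 0.4 N at the middle of the flap, rising to 1 N) shuts it; a jar pushed about 60 mm in and let go slides past it and falls to the floor
- other_jar_center (a point): centre (half-way up) of the other spice jar, of the same make and size, standing on the bare worktop to the left (+y) of the board; it is to be left alone. (To the right, a wall cabinet hangs with its underside about 0.48 m above the worktop, over y below about -0.2 m and x above about 0.5 m: keep elbow and wrist clear of it)

How it is judged:
By the outcome, as a careful person would: the job done as asked, in the order asked, and still so for the second after the job is handed in, with the robot touching nothing.
It also fails if it takes over 40 s, if anything falls off the work surface, if the arm or the gripper's body presses on something with over 40 N, if the wrist force passes 120 N, or if a joint passes its speed limit or range.

ROBOT

A 6-joint arm with a two-finger parallel gripper is mounted at the origin on a cart in front of the work surface, level with it; the furniture and walls round the work are solid. World frame = base frame: x ahead of the robot, y to its left, z up, the work surface at z = 0. Lengths are in m, angles in rad, forces in N, time in s.
With the tool pointing down it reaches from about 0.325 to 0.925 m from the base axis. Payload 3.1 kg.
Tool frame: the origin (TCP) lies at the very end of the fingers, on their centre line; the grasp point (between the pads) lies 19 mm behind it (env.grasp_offset is the distance from the TCP to the grasp point, in m); z points along the fingers, y is the line along which they close (so a half turn about z gives the same grasp; the last joint's range is limited). The gripper opens to 85 mm and grips with 20 to 120 N. Pads are 22 mm wide; open, the fingers measure 114 mm over their backs; the gripper's body (76 mm by 85 mm) begins 54 mm behind the grasp point. The pads swing forward as they close: fully open they stand 13 mm farther back than shut.
Start: joints at [1.147, 0.217, 1.613, -0, 1.311, -0.112], TCP at [0.192, 0.595, 0.231] pointing down, gripper open.
Joint ranges: [-2.75, 2.75], [-0.78, 2.1], [0.31, 2.55], [-1.13, 4.27], [0.13, 2.63], [-2.58, 2.58]. Speed limits (rad/s): [2.79, 2.79, 3.14, 3.14, 3.14, 3.14].

INTERFACE

Orientations are given as a unit quaternion [x, y, z, w].
In Python, from plant import env gives the robot as it stands. The module is installed in compiled form; this text tells all that it offers. Calls block until the motion is done:
- env.move_pose(position, orientation): joint-space move of the TCP to a pose.
- env.move_straight(position, attitude=None, vel=0.15): straight line of the TCP; attitude=None keeps the orientation; vel is the mean speed in m/s.
- env.move_joints(angles): joint-space move.
- env.gripper_open() and env.close_gripper(squeeze=None): open the fingers fully, or close them until they stop; squeeze is the grip in N (None keeps the last).
- env.wait(seconds).
- env.inverse_kinematics(position, orientation): joint angles nearest the present ones, or None.
- env.read_state(): the state.
- env.capture(name): name is "side" or "top"; returns a dict with "frame" (400x640x3 uint8, red, green, blue), "fx", "fy", "cx", "cy" (pixels), "R" (3x3) and "t" (3): a world point X has camera coordinates R X + t. Camera axes: x right, y down, z forward; pixel columns grow to the right and rows downward; lengths in m; the calibration is good to about 2 mm. A picture is of the moment at which its call begins. There is no depth.
A pose or a line that the arm cannot do raises env.Unreachable and nothing moves.
- env.finish_job(): hands the job in; it is judged then, once.
The state is a dict: "t": time; "qpos": joint angles; "dq": joint speeds; "tau": joint torques, N m; "eef_pos": TCP position; "orientation": TCP orientation; "contact_force": force on the tool from outside, world axes, zero at the start; "ft_torque": the same for the moment, N m; "width": finger opening in m; "gripper_force": force on a finger pad.
Only numpy, scipy, OpenCV 4.12 (cv2) and the standard library are available. Lean on these libraries where they do the work, as an engineer would, in place of code of your own. Each camera call takes 0.05 s, during which the arm holds its last target. There are 200 camera calls.

## Working session

There is one attempt and no reset: what is moved stays moved. The work goes in short steps, each a Python script; the robot and the scene stay as the last script left them, time stands still between calls to the robot, and variables do not carry over. Pictures are saved under pics/ and viewed, at most 10 in all, crops included, and the job is handed in when it is done.

```bash
mkdir -p pics
python3 - <<'E'
from plant import env
import cv2,pickle
for n in("side","top"):
    c=env.capture(n); cv2.imwrite(f"pics/{n}0.png",c["frame"][:,:,::-1]); pickle.dump(c,open(n+".pkl","wb"))
    print(n,c["fx"],c["fy"],c["cx"],c["cy"],c["R"],c["t"])
print(env.read_state())
E
```

```text
side 475.5307093395325 475.5307093395325 325.78072309769277 203.57616038696003 [[ 0.93049439 -0.36566797 -0.02161291]
 [-0.21504991 -0.49755596 -0.84035207]
 [ 0.2965362   0.78659075 -0.54160989]] [-0.5243806   0.25965987  0.89258499]
top 399.063365375804 399.063365375804 318.37705309597555 196.48874566579903 [[ 0.02369137 -0.99971751 -0.00190052]
 [-0.98109312 -0.02288467 -0.19217851]
 [ 0.19208073  0.00641756 -0.98135815]] [-0.01662582  0.55268351  0.88218218]
{'t': 0.1, 'qpos': array([ 1.14679986e+00,  2.17738635e-01,  1.61482732e+00, -2.83063020e-05,
        1.31132331e+00, -1.12209733e-01]), 'dq': array([-2.66838135e-04, -2.17288299e-03, -5.10751799e-03, -9.78279834e-04,
        5.54481514e-05, -1.41314132e-05]), 'tau': array([-6.95808358e-04, -3.98071539e+01, -3.04972672e+01, -2.12860969e-04,
        4.14254479e-03, -3.26809879e-05]), 'eef_pos': array([0.19139889, 0.59416342, 0.23003368]), 'orientation': array([ 1.55258990e-01,  9.87873133e-01, -1.11090654e-03, -2.91003081e-04]), 'contact_force': array([ 0.27643898, -0.69916486, -0.41752926]), 'ft_torque': array([ 0.04516063, -0.01397017, -0.02011822]), 'gripper_force': 0.0, 'width': 0.08578530997301831}
```

View pics/side0.png

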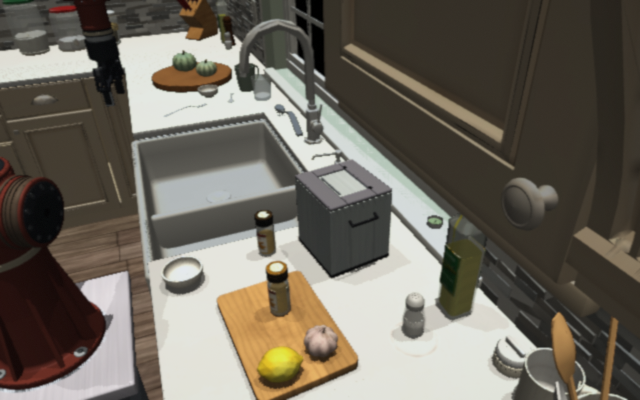

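View pics/top0.png

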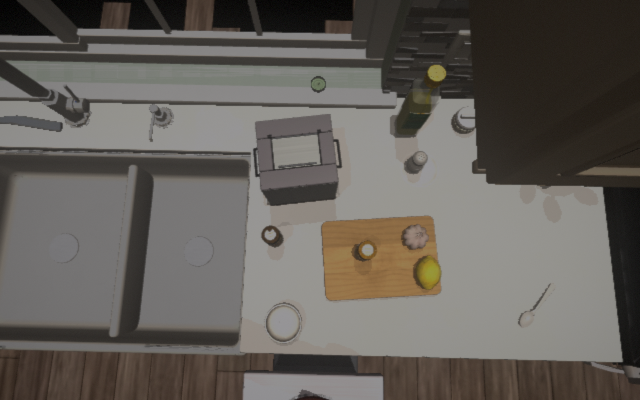

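The side view shows the old jar on the board (cap about (277,267), foot about (280,312)), the other jar at (264,230), and the caddy's opening at about (349,179). In the top view the old jar's cap is at about (367,249), the opening at (297,151), and the cabinet top right. Next I enlarge these areas.

Run:
```python
import cv2,pickle,numpy as np
I=lambda n:np.ascontiguousarray(pickle.load(open(n+".pkl","rb"))["frame"][:,:,::-1])
s,t=I("side"),I("top")
def crop(im,x,y,w,h,k):
    c=cv2.resize(im[y:y+h,x:x+w],None,fx=k,fy=k,interpolation=cv2.INTER_CUBIC)
    for i in range(0,w,10): cv2.line(c,(i*k,0),(i*k,4 if i%50 else 12),(0,0,255),1)
    for i in range(0,h,10): cv2.line(c,(0,i*k),(4 if i%50 else 12,i*k),(0,0,255),1)
    return c
a=crop(s,290,150,100,75,4);b=crop(s,250,250,50,75,4);b2=crop(t,340,225,50,75,4)
d=crop(t,250,110,100,75,4);e=crop(t,340,225,100,75,4)
cv2.imwrite("pics/m.png",np.vstack([np.hstack([a,b,b2]),np.hstack([d,e])]))
```

```text
(no output)
```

View pics/m.png

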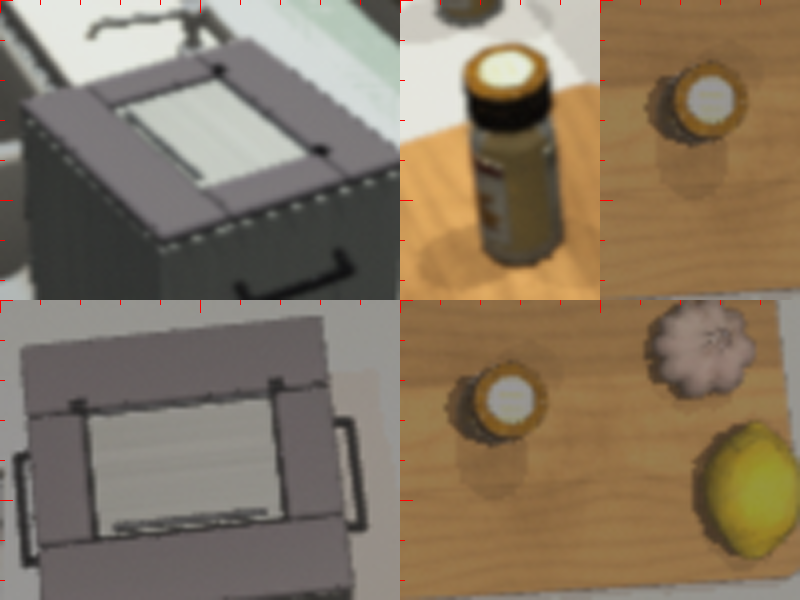

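The montage shows the white disc on the cap at about (277,267) in the side view and (367.5,250) in the top view. The bright flap's corners and the hinge knobs are clear in both views. I now triangulate with masks.

```bash
cat > h.py <<'E'
import cv2,pickle,numpy as np
C={n:pickle.load(open(n+".pkl","rb")) for n in("side","top")}
K=lambda c:np.array([[c["fx"],0,c["cx"]],[0,c["fy"],c["cy"]],[0,0,1.]])
P={n:K(c)@np.c_[c["R"],c["t"]] for n,c in C.items()}
def tri(s,t):
    X=cv2.triangulatePoints(P["side"],P["top"],np.float64(s).T.reshape(2,-1),np.float64(t).T.reshape(2,-1));X=(X[:3]/X[3]).T
    err=[max(np.linalg.norm((p@np.append(x,1))[:2]/(p@np.append(x,1))[2]-u) for p,u in((P["side"],a),(P["top"],b))) for x,a,b in zip(X,np.reshape(s,(-1,2)),np.reshape(t,(-1,2)))]
    return X,np.array(err)
def plane(n,uv,z):
    c=C[n];d=c["R"].T@np.linalg.inv(K(c))@[*uv,1];o=-c["R"].T@c["t"];return o+d*(z-o[2])/d[2]
def blob(n,x,y,r,lo,hi):
    "component of an HSV mask nearest (x,y)"
    hsv=cv2.cvtColor(C[n]["frame"],cv2.COLOR_RGB2HSV);m=cv2.inRange(hsv,lo,hi);w=np.zeros_like(m);cv2.circle(w,(x,y),r,255,-1)
    k,l,s,c=cv2.connectedComponentsWithStats(m&w);i=l[y,x];return c[i],s[i],(l==i).astype(np.uint8)
E
python3 - <<'E'
from h import *
np.set_printoptions(precision=4,suppress=True)
j={}
for n,x,y in(("side",277,267),("top",367,250)):
    print(cv2.cvtColor(C[n]["frame"],cv2.COLOR_RGB2HSV)[y,x-12:x+13:2].tolist())
    j[n],s,_=blob(n,x,y,9,(0,0,130),(180,70,255));print(n,j[n],s)
print("cap top",tri(j["side"],j["top"]))
S=[(343.7,169.5),(371.2,188.7),(341.2,197),(319,176)]
T=[(271.2,138.5),(318.2,133.8),(321.2,164.5),(274.2,169.2)]
X,e=tri(S,T);print(X,e,X.mean(0))
for n,q in(("side",S),("top",T)): 
    x,y=np.int32(np.mean(q,0)); 
    v=cv2.cvtColor(C[n]["frame"],cv2.COLOR_RGB2HSV)[y,x];print(v)
    c,s,m=blob(n,x,y,40,(0,0,int(v[2])-25),(180,int(v[1])+20,255));print(n,c,s)
    q=np.array([plane(n,u,.18) for u in q]);print(q,q.mean(0),np.linalg.norm(q-np.roll(q,1,0),axis=1))
# other jar via rays; board edge
for u in((264,216),):print(plane("side",u,.105))
print(plane("top",(271,235),.105))
print("jar foot side",plane("side",(280.5,313),.022), "lemon/garlic",plane("top",(428,272),.03),plane("top",(415,237),.03))
from plant import env
print(env.grasp_offset)
E
```

```text
[[21, 40, 203], [18, 184, 166], [21, 123, 179], [32, 36, 228], [33, 37, 232], [36, 23, 233], [33, 33, 232], [37, 19, 233], [35, 22, 230], [21, 106, 175], [18, 192, 142], [18, 37, 180], [30, 10, 227]]
side [276.1522 266.9022] [270 263  13   9  92]
[[16, 89, 69], [16, 108, 59], [17, 163, 116], [16, 104, 127], [18, 8, 151], [12, 8, 152], [8, 7, 152], [12, 8, 152], [18, 8, 151], [18, 72, 121], [17, 139, 123], [17, 136, 143], [17, 133, 152]]
top [367.2449 249.4082] [362 244  11  12  98]
cap top (array([[ 0.427 , -0.1093,  0.1276]]), array([0.2607]))
[[ 0.6495  0.0973  0.1763]
 [ 0.6666 -0.0017  0.1754]
 [ 0.5971 -0.0089  0.1771]
 [ 0.585   0.0873  0.1788]] [0.3066 1.6237 0.4992 0.7695] [0.6245 0.0435 0.1769]
[ 45  10 201]
side [343.6927 182.7158] [323 171  43  25 563]
[[ 0.6463  0.0909  0.18  ]
 [ 0.6659 -0.0079  0.18  ]
 [ 0.5961 -0.0131  0.18  ]
 [ 0.5855  0.0856  0.18  ]] [0.6234 0.0389 0.18  ] [0.0611 0.1008 0.0699 0.0992]
[ 23  16 141]
top [295.7305 150.181 ] [ 272  135   49   34 1243]
[[ 0.6489  0.0966  0.18  ]
 [ 0.6614 -0.0009  0.18  ]
 [ 0.5953 -0.0087  0.18  ]
 [ 0.5831  0.0874  0.18  ]] [0.6221 0.0436 0.18  ] [0.0665 0.0984 0.0666 0.0969]
[0.4566 0.0924 0.105 ]
[0.4552 0.0969 0.105 ]
jar foot side [ 0.4236 -0.1201  0.022 ] lemon/garlic [ 0.3852 -0.2617  0.03  ] [ 0.4656 -0.2335  0.03  ]
0.0187
```

```bash
cat >> h.py <<'E'
from scipy.spatial.transform import Rotation as Rn
JAR=np.array([.427,-.1093]); M=np.array([.6228,.0425,.179]); PSI=.13
def q(psi): return (Rn.from_euler("z",psi)*Rn.from_quat([0,1,0,0])).as_quat()
E
python3 - <<'E'
from h import *
from plant import env
np.set_printoptions(precision=3,suppress=True)
best=None
for k in(0,np.pi):
    s=[env.inverse_kinematics(p,q(PSI+k)) for p in([*JAR,.27],[*JAR,.087],[*M[:2],.33],[*M[:2],.184])]
    print(k,*s)
    if all(x is not None for x in s):
        m=max(abs(x[5]) for x in s)
        if best is None or m<best[0]: best=(m,k)
Q=q(PSI+best[1]); np.save("Q.npy",Q)
env.move_pose([*JAR,.27],Q)
env.move_straight([*JAR,.0878],vel=.12)
s=env.read_state();print(s["t"],s["eef_pos"],s["contact_force"])
for n in("side","top"): cv2.imwrite(f"pics/{n}1.png",env.capture(n)["frame"][:,:,::-1])
a=cv2.imread("pics/side1.png")[180:340,180:380];b=cv2.imread("pics/top1.png")[180:340,280:480]
cv2.imwrite("pics/m1.png",cv2.resize(np.hstack([a,b]),None,fx=2,fy=2))
E
```

```text
0 [-0.41  -0.226  1.981 -0.     1.386 -2.111] [-0.41   0.006  2.146 -0.     0.99  -2.111] [-0.044  0.154  1.502 -0.     1.485 -1.745] [-0.044  0.258  1.656 -0.     1.228 -1.745]
3.141592653589793 [-0.41  -0.226  1.981 -0.     1.386  1.031] [-0.41   0.006  2.146 -0.     0.99   1.031] [-0.044  0.154  1.502 -0.     1.485  1.397] [-0.044  0.258  1.656 -0.     1.228  1.397]
4.3917 [ 0.428 -0.11   0.089] [-1.161 -0.023  0.359]
```

View pics/m1.png

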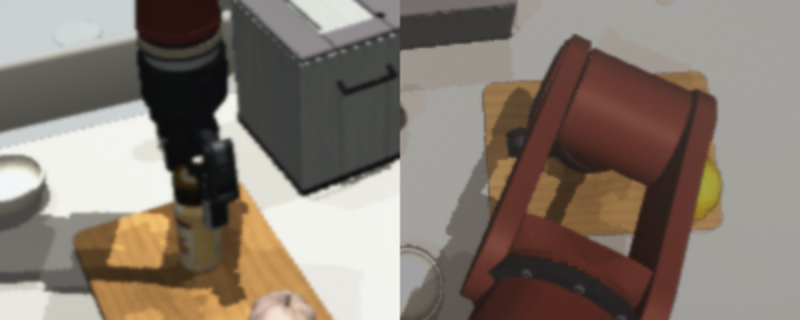

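The fingers straddle the jar, which is still upright and in place. I grip, lift and move above the flap.

Run:
```python
from h import *
from plant import env
np.set_printoptions(precision=4,suppress=True)
Q=np.load("Q.npy")
def st(l): s=env.read_state();print(l,round(s["t"],2),s["eef_pos"],s["contact_force"],s["width"],s["gripper_force"]);return s
env.close_gripper(50); s=st("grip"); 
h=s["eef_pos"][2]-.0226; np.save("h.npy",h)   # tcp height above jar foot (cap top .1276 - .105)
env.move_straight([*JAR,.32],vel=.2); s=st("lift")
if s["width"]>.03:
    ax=np.array([np.cos(PSI),np.sin(PSI)])
    T=M[:2]-.003*ax
    env.move_straight([*T,.32],Q,vel=.2)
    env.move_straight([*T,.18+h+.02],vel=.15); st("above")
    for n in("side","top"): cv2.imwrite(f"pics/{n}2.png",env.capture(n)["frame"][:,:,::-1])
    a=cv2.imread("pics/side2.png")[80:280,240:440];b=cv2.imread("pics/top2.png")[60:260,200:400]
    cv2.imwrite("pics/m2.png",cv2.resize(np.hstack([a,b]),None,fx=2,fy=2))
print("h",h)
```

```text
grip 4.97 [ 0.4272 -0.1093  0.0881] [-0.3023  1.4174  2.3473] 0.03972202939830579 50.27879923582077
lift 6.28 [ 0.4262 -0.109   0.3182] [-0.575  -0.1629 -1.6381] 0.039622357132214535 50.38847476243973
above 8.18 [0.6196 0.0418 0.2656] [-0.0832 -0.0575 -1.0323] 0.039413349319418874 50.414028614759445
h 0.0655153121524129
```

View pics/m2.png

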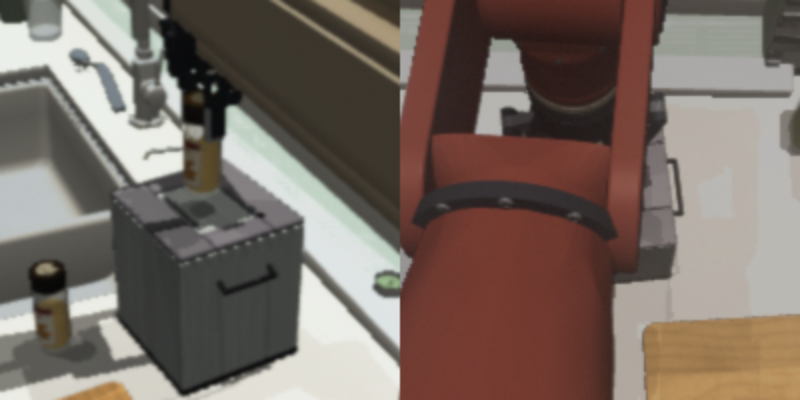

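The jar hangs upright over the opening, with its foot at about (341,175) in the side view. I check that against the projected position, then push in steps while watching the force.

Run:
```python
from h import *
from plant import env
np.set_printoptions(precision=4,suppress=True)
x=P["side"]@[.6196,.0418,.2001,1];print("foot centre expected",x[:2]/x[2])
h=float(np.load("h.npy"));T=M[:2]-.003*np.array([np.cos(PSI),np.sin(PSI)])
for d in(.01,.025,.045,.061):
    env.move_straight([*T,.18+h-d],vel=.08); s=env.read_state();print(d,round(s["t"],2),s["eef_pos"],s["contact_force"],s["width"])
    f=s["contact_force"]
    if np.linalg.norm(f)>12: print("STOP");break
cv2.imwrite("pics/m3.png",cv2.resize(env.capture("side")["frame"][80:280,240:440,::-1],None,fx=3,fy=3))
```

```text
foot centre expected [341.2437 173.8622]
0.01 8.8 [0.6189 0.0422 0.2344] [-0.2791 -0.7283 -0.7204] 0.03942667309570265
0.025 9.13 [0.6189 0.0421 0.2192] [-0.8666 -0.4186 -1.5211] 0.0395922672670539
0.045 9.53 [0.6189 0.0421 0.199 ] [-0.0207 -0.6566 -1.3679] 0.03993020091755211
0.061 9.88 [0.619  0.0421 0.1833] [ 0.026   0.6913 -1.1855] 0.03950076990095531
```

View pics/m3.png

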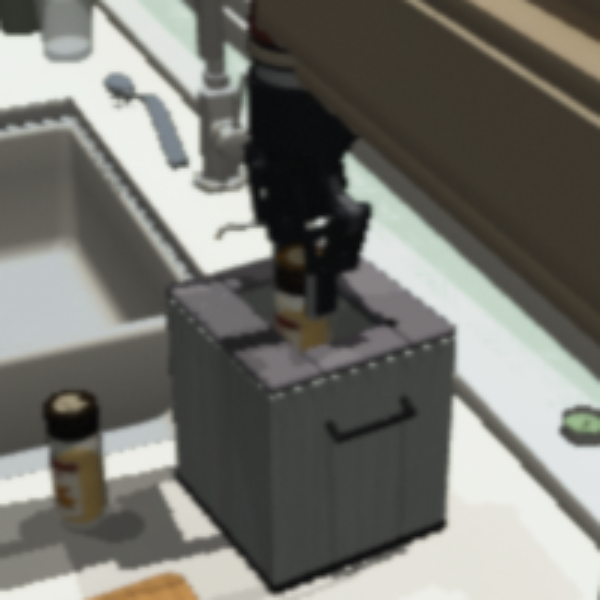

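The jar is about 60 mm in and upright, the flap is down, the fingers are just above the top and there is no contact load. I release and withdraw.

Run:
```python
from h import *
from plant import env
env.gripper_open(); env.wait(.4)
p=env.read_state()["eef_pos"]
env.move_straight([p[0],p[1],.30],vel=.15)
env.move_straight([.45,.0,.33],vel=.2); env.wait(.5)
s=env.read_state();print(s["t"],s["eef_pos"],s["contact_force"],s["width"])
a,b=[env.capture(n)["frame"][:,:,::-1] for n in("side","top")]
cv2.imwrite("pics/m4.png",cv2.resize(np.hstack([a[100:360,180:440],b[60:320,220:480]]),None,fx=1.5,fy=1.5))
```

```text
13.3083 [4.50106518e-01 6.27915567e-05 3.29863937e-01] [-0.08452302 -0.34744377  0.46954169] 0.0856330389239574
```

View pics/m4.png

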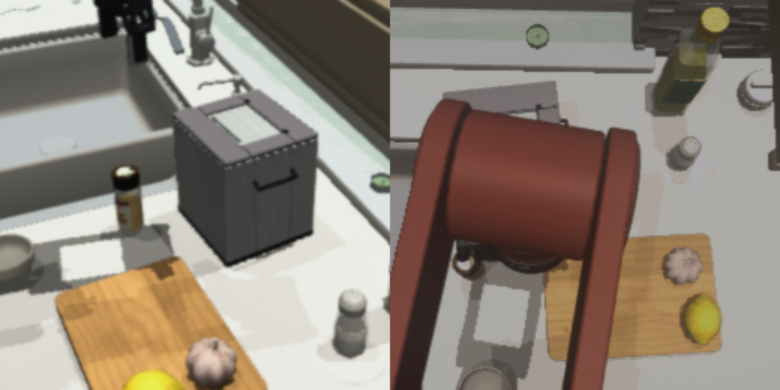

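The flap is shut and level, the jar is gone inside, the other jar is untouched and the arm is clear.

```bash
python3 -c "
from plant import env
print(env.finish_job())"
```

```text
the job is handed in; nothing more can be done
None
```

The old jar went upright through the flap about 60 mm before I let go; the camera then showed it gone and the flap shut, with the other jar untouched, and I handed the job in at about 13 s on the robot's clock.

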